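Light up and release the microscope camera

ROBOT

A 6-joint arm with a two-finger parallel gripper is mounted at the origin on the work surface. World frame = base frame: x ahead of the robot, y to its left, z up, the work surface at z = 0. Lengths are in m, angles in rad, forces in N, time in s.
With the tool pointing down it reaches from about 0.3 to 1 m from the base axis. Payload 5.1 kg.
Tool frame: the origin (TCP) lies on the centre line of the jaws, within the pads' length; the fingertips stand 25 mm ahead of it and the grasp point (between the pads) lies 6 mm ahead of it; z points along the fingers, y is the direction in which the jaws open and shut (so a half turn about z gives the same grasp; the last joint's range is limited). The gripper opens to 95 mm and grips with 3 to 60 N. Pads are 20 mm wide; open, the fingers measure 119 mm over their backs; the gripper's body (75 mm by 180 mm) begins 59 mm behind the grasp point.
Start: joints at [-1.303, 0.124, 1.65, -0, 1.367, -0.083], TCP at [0.223, -0.61, 0.24] pointing down, gripper open.
Joint ranges: [-2.61, 2.61], [-1.02, 2.33], [0.03, 2.71], [-1.35, 4.49], [0.32, 2.68], [-2.91, 2.91]. Speed limits (rad/s): [2.57, 2.57, 3.14, 3.14, 3.14, 3.14].

INTERFACE

Orientations are given as a 3x3 rotation matrix whose columns are the frame's x, y, z axes.
In Python, from cell import * gives the robot as it stands.
- The arm moves only by the tool carry_out, never from a script. Its argument "steps" is a list of rows, each a list of 7 numbers: the closure, from -1 (fully open) to 1 (shut), so that 0 is half open, then the shift along the world's x, y, z in cm, then the turn, a rotation vector about the world's x, y, z in degrees. A call has 1 to 10 rows; each row shifts and turns the commanded pose from where the row before left it; what a row does not reach is not made up. A row lasts 1/8 s, in which the tool goes at most 62.5 mm and 10.7 degrees, less where a joint would pass 70% of its speed; a pose out of reach is approached as far as the arm can. A call with a gripper value outside its range is refused whole. The fingers move at their own pace and stop on an object; "squeeze" is the grip in N (left out, the last holds). Time passes only in rows, so rows that do not move let the fingers close. It gives the time, the measured TCP pose, the force and the opening at its end, in the units of the state.
- observe(): the state, without advancing time (a new reading comes with each control period).
- snapshot(name): name is "side" or "top"; returns a dict with "color" (480x640x3 uint8, red, green, blue), "range_z" (480x640 float32, m along the optical axis (not along the pixel's ray), 0 where there is no reading), "camera_matrix" (3x3 intrinsics, pixels), "R" (3x3) and "t" (3): a world point X has camera coordinates R X + t. Camera axes: x right, y down, z forward; pixel columns grow to the right and rows downward; lengths in m; the calibration is good to about 2 mm. A picture is of the moment at which its call begins.
- job_done(): hands the job in, once; it reports no verdict.
The state is a dict: "time_s": time; "joint_positions": joint angles; "qd": joint speeds; "effort": joint torques, N m; "eef_pos": TCP position; "orientation": TCP orientation; "ft_force": force on the tool from outside, world axes, zero at the start; "torque": the same for the moment, N m; "grip_width": finger opening in m.
Only numpy, scipy, OpenCV 4.12 (cv2) and the standard library are available. Lean on these libraries where they do the work, as an engineer would, in place of code of your own. Each camera call takes 0.05 s, during which the arm holds its last target.

TASK

Take a picture through the microscope: first switch the lamp on by pressing down the raised half of the rocker on top of the grey lamp box, then push the rod on the front of the box fully home, and only then press the round key of the key pad fully down and let it come up again. Push with the fingertips only: leave the other two keys alone, and do not shift or lift any of the small things standing on and around the equipment.

Things in the scene. Friction and masses are not known exactly. Their poses are not given: they have to be found in the camera images.
- lamp_box: grey steel lamp box, 200 (x) x 200 (y) x 100 mm tall, fixed to the table; origin under its centre at table height; its front (white plate, dial, push rod) faces its own -x, roughly towards the robot, its +y is the robot's left. On its flat top (z = 100 mm) a white rocker switch in a black frame, pivot at (-55, +45, 108) mm; from its front, at (y = -50, z = 72) mm, the push rod sticks out.
- rocker (a joint): rocker switch, 0 = off (near half raised), 0.4 rad = on. White in a black frame, 26 mm wide (y), two halves of 25 mm along the box's x. Off: the far half is level and the near half (towards the box's front) rises towards its outer end, by about 10 mm. Press the outer part of the near half down: on, the near half lies level 8 mm above the box's top (z = 108 mm). It needs about 3 to 5 N, ends at a stop and stays where it is left.
- rocker_press (a point): point on the surface of the rocker's near half, 17 mm from the pivot: press down here; it moves with the rocker, sinking some 7 mm to z = 108 mm above the table
- rod (a joint): push rod, 0 = fully out, 0.025 m = fully home (stop); may start up to 10 mm in. Slides along the box's +x, away from the robot. Needs 4 N, stays where it is left.
- rod_face (a point): centre of the flat outer face of the rod's round black knob (28 mm across, 10 mm thick, axis along the box's x), 72 mm above the table; 155 mm ahead of the box's centre when out, 130 mm when home, where the knob's back meets the end of the 24 mm wide, 20 mm long collar that the rod runs through. Push it towards the box's +x.
- keypad: grey key pad, 130 (x) x 170 (y) x 36 mm tall, fixed to the table; origin under its centre at table height. Along its near edge (x = -30 mm) three white keys stand side by side along its y, 48 mm apart, in any order, each with its top 52 mm above the table.
- key_round (a joint): round key, 26 mm across: the camera's release key; 0 = up, 0.006 m = fully down (stop), springs back; fully down takes 4 N
- key_round_top (a point): centre of the round key's top, 52 mm above the table when up
- key_square (a joint): square key, 23 x 23 mm: not to be pressed; 0 = up, 0.006 m = fully down (stop), springs back; fully down takes 4 N
- key_square_top (a point): centre of the square key's top, 52 mm above the table when up
- key_bar (a joint): bar-shaped key, 40 (x) x 13 mm: not to be pressed; 0 = up, 0.006 m = fully down (stop), springs back; fully down takes 4 N
- key_bar_top (a point): centre of the bar key's top, 52 mm above the table when up
- lens_case: clear cylindrical lens case with steel foot, 36 mm across, 42 mm tall, standing on the lamp box's top; origin at the centre of its underside; loose, to be left where it stands
- dome_cap: flat steel ring with a clear dome, 42 mm across, 24 mm tall, on the lamp box's top; origin at the centre of its underside; loose, to be left where it stands
- dust_plug: small black plug, 22 mm across, 30 mm tall, standing on the lamp box's top; origin at the centre of its underside; loose, to be left where it stands
- objective: steel microscope objective, 33 mm across, 40 mm tall, standing on the rear part of the key pad; origin at the centre of its underside; loose, to be left where it stands
- eyepiece: black eyepiece, 40 mm across, 52 mm tall, standing on the table just in front of the key pad; origin at the centre of its underside; loose, to be left where it stands
- dish: clear round dish, 90 mm across, 15 mm tall, on the table at the left; origin at the centre of its underside; loose, to be left where it stands
- slide_box: grey box 90 x 85 x 30 mm on the table at the right; origin at the centre of its underside; loose, to be left where it stands
- cleaner: bottle 48 mm across, 100 mm tall, on the table at the right; origin at the centre of its underside; loose, to be left where it stands

How it is judged:
By the outcome, as a careful person would: the job done as asked, in the order asked, and still so for the second after the job is handed in, with the robot touching nothing.
It also fails if it takes over 51 s, if anything falls off the work surface, if the arm or the gripper's body presses on something with over 40 N, if the wrist force passes 120 N, or if a joint passes its speed limit or range.

## Working session

There is one attempt and no reset: what is moved stays moved. The work goes in short steps, Python scripts to look and compute and a tool call to move; the robot and the scene stay as the last step left them, time stands still between calls to the robot, and variables do not carry over. Pictures are saved under pics/ and viewed, and the job is handed in when it is done.

Besides the shell and the picture viewer there is one more tool, called after "Request:" as name(argument=value, ...) on one line, values as JSON. carry_out: Moves the arm, as the interface text tells. Its arguments: {"type":"object","properties":{"steps":{"type":"array","items":{"type":"array","items":{"type":"number"}}},"squeeze":{"type":"number"}},"required":["steps"]}

```bash
mkdir -p pics; ls
python3 - <<'E'
from cell import *
import cv2,numpy as np,pickle
s=observe();print({k:np.round(v,3).tolist() for k,v in s.items()})
for n in("side","top"):
    d=snapshot(n);pickle.dump(d,open(n+".pkl","wb"))
    cv2.imwrite(f"pics/{n}0.png",d["color"][:,:,::-1]);print(n,-d["R"].T@d["t"],d["R"])
E
```

```text
pics
{'time_s': 0.0, 'joint_positions': [-1.303, 0.125, 1.652, -0.0, 1.368, -0.083], 'qd': [-0.001, -0.0, 0.001, 0.002, -0.0, 0.0], 'effort': [0.001, -41.76, -35.993, 0.078, 0.049, -0.0], 'eef_pos': [0.223, -0.61, 0.238], 'orientation': [[0.939, 0.344, -0.001], [0.344, -0.939, 0.002], [0.0, -0.002, -1.0]], 'ft_force': [0.461, -0.414, 0.157], 'torque': [0.028, 0.076, -0.027], 'grip_width': 0.095}
side [ 0.55378562 -0.73424019  0.75729438] [[ 0.99913227 -0.03896746  0.01470518]
 [-0.01564377 -0.67832417 -0.73459621]
 [ 0.03860023  0.73372874 -0.67834517]]
top [ 0.41897934 -0.00501893  1.13447536] [[-0.00551448 -0.99986786  0.01529249]
 [-0.98709545  0.00299531 -0.16010499]
 [ 0.16003803 -0.01597804 -0.98698153]]
```

View pics/side0.png

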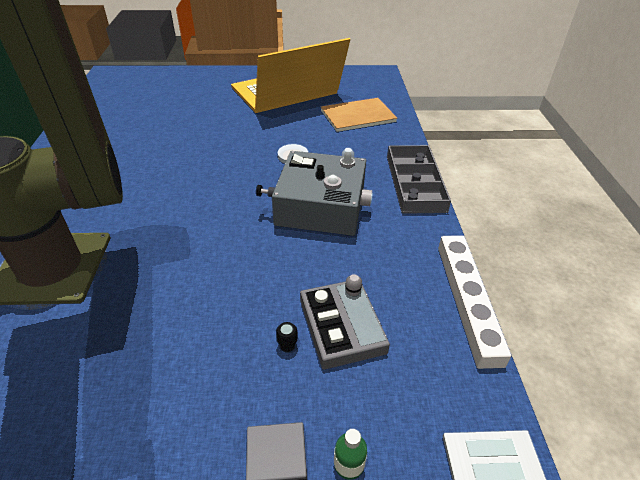

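View pics/top0.png

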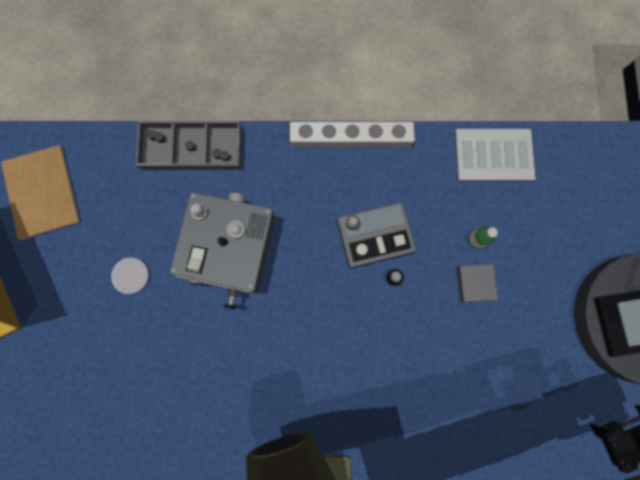

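The side view shows the lamp box around (320,190) with its knob at (260,190) and its rocker at (302,160). The key pad is around (343,320), with the round key at (321,296), the bar at (328,315) and the square at (335,335). I'll enlarge these areas to measure.

Run:
```python
import cv2,numpy as np,pickle
def crop(n,x,y,w,h,f):
    c=pickle.load(open(n+".pkl","rb"))["color"][y:y+h,x:x+w,::-1]
    return cv2.resize(c,None,fx=f,fy=f,interpolation=cv2.INTER_CUBIC)
cv2.imwrite("pics/c_side_box.png",crop("side",245,135,135,105,5.0))
cv2.imwrite("pics/c_side_pad.png",crop("side",265,260,135,110,5.0))
cv2.imwrite("pics/c_top_box.png",crop("top",160,180,130,130,4.6))
cv2.imwrite("pics/c_top_pad.png",crop("top",330,190,100,100,5.0))
```

```text
(no output)
```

View pics/c_side_box.png

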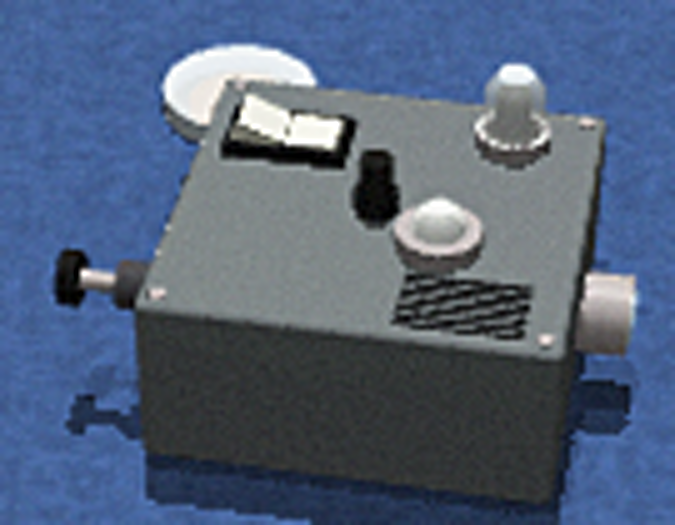

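View pics/c_side_pad.png

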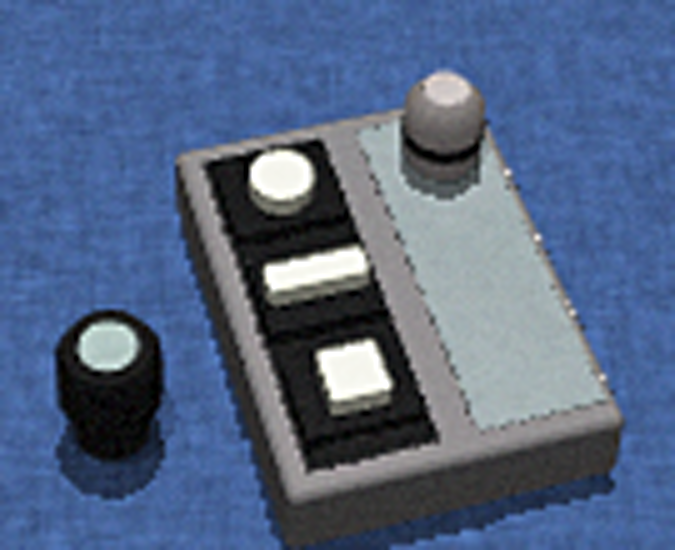

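View pics/c_top_box.png

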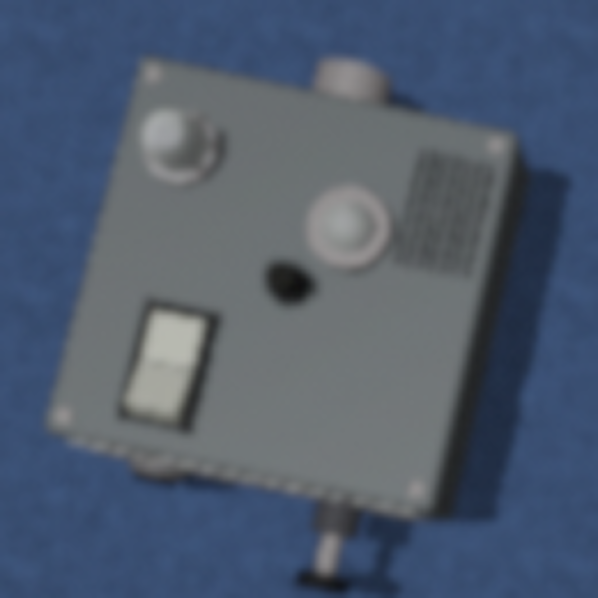

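View pics/c_top_pad.png

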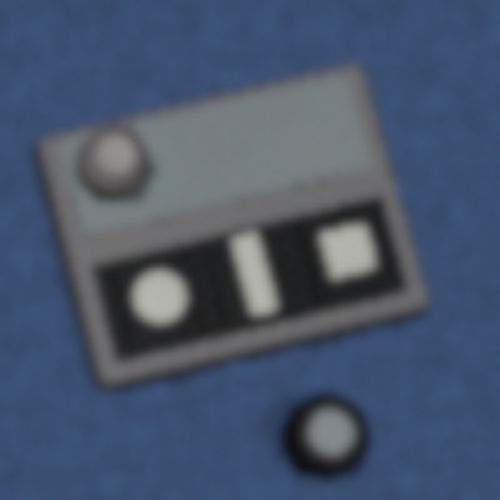

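```bash
cat > h.py <<'E'
import numpy as np
def ray(d,u,v,z):
    K,R,t=d["camera_matrix"],d["R"],d["t"];c=-R.T@t
    w=R.T@np.linalg.solve(K,[u,v,1]);return c+w*(z-c[2])/w[2]
def proj(d,X):
    p=d["camera_matrix"]@(d["R"]@np.asarray(X)+d["t"]);return p[:2]/p[2]
E
python3 - <<'E'
from h import *
import pickle
D={n:pickle.load(open(n+".pkl","rb")) for n in("side","top")}
off={"sb":("side",245,135,5),"sp":("side",265,260,5),"tb":("top",160,180,598/130),"tp":("top",330,190,5)}
def P(k,u,v,z):
    n,x,y,f=off[k]; px,py=x+(u+.5)/f-.5,y+(v+.5)/f-.5
    X=ray(D[n],px,py,z); d=D[n]["range_z"][int(round(py)),int(round(px))]
    K,R,t=D[n]["camera_matrix"],D[n]["R"],D[n]["t"]
    Xd=R.T@(np.linalg.solve(K,[px,py,1])*d-t)
    return X,Xd
pts={"screws":[("sb",235,83,.1),("sb",588,123,.1),("sb",547,340,.1),("sb",157,293,.1),("tb",152,72,.1),("tb",497,145,.1),("tb",417,488,.1),("tb",62,414,.1)],
"rockfar":[("sb",316,132,.108),("tb",176,337,.108)],"knob":[("sb",68,279,.072),("tb",323,579,.072)],
"round":[("sp",282,172,.052),("tp",160,297,.052)],"sq":[("sp",353,366,.052),("tp",348,250,.052)],"bar":[("sp",316,268,.052),("tp",254,273,.052)],
"eyep":[("sp",108,345,.052),("tp",331,431,.052)],"obj":[("sp",445,88,.076),("tp",115,155,.076)],
"plug":[("sb",376,155,.13),("tb",287,283,.13)]}
for k,l in pts.items():
    for a in l:
        X,Xd=P(*a);print(k,a[0],X.round(4),"depth",Xd.round(4))
    if k=="screws":
        for s in(0,4):
            S=[P(*a)[0] for a in l[s:s+4]];c=np.mean(S,0);e=(S[1]+S[2]-S[0]-S[3])
            o=(S[0]+S[1]-S[2]-S[3]);print("ctr",c.round(4),o.round(3),e.round(3))
E
```

```text
screws sb [0.5339 0.3024 0.1   ] depth [0.5338 0.3052 0.0982]
screws sb [0.7128 0.2623 0.1   ] depth [0.7128 0.2628 0.0997]
screws sb [0.6753 0.0871 0.1   ] depth [0.6753 0.0873 0.0998]
screws sb [0.4987 0.1254 0.1   ] depth [0.4986 0.1258 0.0997]
screws tb [0.7115 0.2664 0.1   ] depth [0.7116 0.2665 0.0996]
screws tb [0.6727 0.089  0.1   ] depth [0.6727 0.089  0.1001]
screws tb [0.4973 0.1268 0.1   ] depth [0.4974 0.1269 0.0993]
screws tb [0.5351 0.3046 0.1   ] depth [0.535  0.3045 0.1002]
ctr [0.6052 0.1943 0.1   ] [0.073 0.352 0.   ] [ 0.355 -0.078  0.   ]
ctr [0.6041 0.1967 0.1   ] [ 0.352 -0.076  0.   ] [-0.077 -0.355  0.   ]
rockfar sb [0.5745 0.2444 0.108 ] depth [0.5746 0.2492 0.1048]
rockfar tb [0.5726 0.2472 0.108 ] depth [0.5725 0.247  0.1088]
knob sb [0.4531 0.1739 0.072 ] depth [0.4541 0.1651 0.0786]
knob tb [0.4535 0.1772 0.072 ] depth [0.453  0.175  0.0848]
round sp [ 0.592  -0.1382  0.052 ] depth [ 0.5921 -0.137   0.0505]
round tp [ 0.5892 -0.1366  0.052 ] depth [ 0.589  -0.1364  0.0533]
sq sp [ 0.6139 -0.2307  0.052 ] depth [ 0.6137 -0.2323  0.0542]
sq tp [ 0.6123 -0.2294  0.052 ] depth [ 0.6124 -0.2296  0.0513]
bar sp [ 0.6028 -0.1858  0.052 ] depth [ 0.6031 -0.183   0.0484]
bar tp [ 0.601  -0.1829  0.052 ] depth [ 0.6014 -0.1833  0.0497]
eyep sp [ 0.5247 -0.2189  0.052 ] depth [ 0.5247 -0.2196  0.053 ]
eyep tp [ 0.5233 -0.218   0.052 ] depth [ 0.5235 -0.2184  0.05  ]
obj sp [ 0.6567 -0.1173  0.076 ] depth [ 0.6574 -0.1127  0.071 ]
obj tp [ 0.6548 -0.1135  0.076 ] depth [ 0.6542 -0.1132  0.0786]
plug sb [0.6018 0.1913 0.13  ] depth [0.6017 0.1905 0.1305]
plug tb [0.5959 0.1885 0.13  ] depth [0.5965 0.1891 0.1269]
```

Request:
carry_out(steps=[[1,1.6,4.3,0,0,0,-1.6],[1,1.6,4.3,0,0,0,-1.6],[1,1.6,4.3,0,0,0,-1.6],[1,1.6,4.3,0,0,0,-1.6],[1,1.6,4.3,0,0,0,-1.6],[1,1.6,4.3,0,0,0,-1.6],[1,1.6,4.3,0,0,0,-1.6],[1,1.6,4.3,0,0,0,-1.6],[1,1.6,4.3,0,0,0,-1.6],[1,1.6,4.3,0,0,0,-1.6]], squeeze=10)

```text
time_s: 1.35
eef_pos: [0.3834, -0.1789, 0.2393]
orientation: [[0.998, 0.07, -0.0], [0.07, -0.998, 0.0], [-0.0, -0.0, -1.0]]
ft_force: [1.0, 0.1, 0.5]
grip_width: 0.002
```

Request:
carry_out(steps=[[1,1.6,4.3,0,0,0,-1.6],[1,1.6,4.3,0,0,0,-1.6],[1,1.6,4.3,0,0,0,-1.6],[1,1.6,4.3,0,0,0,-1.6],[1,1.6,4.3,0,0,0,-1.6],[1,1.6,4.3,0,0,0,-1.6],[1,1.6,4.3,0,0,0,-1.6],[1,1.6,4.3,0,0,0,-1.6],[1,1.6,4.3,0,0,0,-1.7],[1,0,0,0,0,0,0]])

```text
time_s: 2.6
eef_pos: [0.5274, 0.2087, 0.2388]
orientation: [[0.984, -0.177, -0.002], [-0.177, -0.984, -0.0], [-0.001, 0.0, -1.0]]
ft_force: [0.5, -1.4, -0.2]
grip_width: 0.0002
```

Run:
```python
from cell import *
import numpy as np
s=observe();print({k:np.round(v,4).tolist() for k,v in s.items()})
o=np.array(s['orientation']);print(np.degrees(np.arctan2(o[1,0],o[0,0])))
```

```text
{'time_s': 2.6, 'joint_positions': [0.282, -0.0573, 1.8375, 0.0003, 1.3629, 2.0308], 'qd': [-0.0433, -0.0367, 0.0373, -0.0205, 0.0165, -0.0251], 'effort': [1.0614, -32.897, -36.7663, 0.1646, -0.2193, 0.1613], 'eef_pos': [0.5274, 0.2087, 0.2388], 'orientation': [[0.9842, -0.1771, -0.0015], [-0.1771, -0.9842, -0.0002], [-0.0015, 0.0004, -1.0]], 'ft_force': [0.54, -1.4123, -0.1736], 'torque': [0.0415, 0.0027, -0.0063], 'grip_width': 0.0002}
-10.200936122492648
```

Request:
carry_out(steps=[[1,0.9,2.3,0,0,0,-1],[1,0.9,2.3,0,0,0,-1],[1,0,0,-3,0,0,0],[1,0,0,-3,0,0,0],[1,0,0,-2.2,0,0,0],[1,0,0,0,0,0,0],[1,0,0,0,0,0,0]])

```text
time_s: 3.48
eef_pos: [0.5458, 0.2521, 0.1587]
orientation: [[0.977, -0.215, 0.001], [-0.215, -0.977, 0.0], [0.001, -0.001, -1.0]]
ft_force: [0.6, 0.8, -0.4]
grip_width: 0.0007
```

```bash
cat > look.py <<'E'
import sys
from cell import *
import cv2,pickle,numpy as np
n,tag,x,y,w,h,f=sys.argv[1],sys.argv[2],*map(int,sys.argv[3:8])
d=snapshot(n);pickle.dump(d,open(tag+".pkl","wb"))
cv2.imwrite(f"pics/{tag}.png",cv2.resize(d["color"][y:y+h,x:x+w,::-1],None,fx=f,fy=f,interpolation=cv2.INTER_CUBIC))
s=observe();print(np.round(s['eef_pos'],4),np.round(s['ft_force'],2),s['time_s'],s['grip_width'])
E
python3 look.py side s1 245 100 150 120 5
```

```text
[0.5461 0.2524 0.1592] [ 0.54  0.01 -0.33] 3.525 0.0005623366934547976
```

View pics/s1.png

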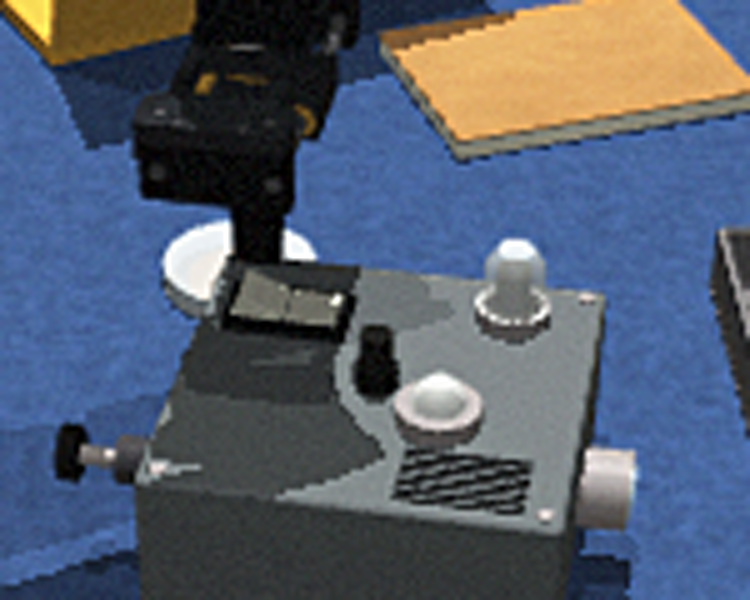

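The closed fingertips are at crop (257,260), above the rocker's near half at (255,292), so they're well placed. I'll press now.

Request:
carry_out(steps=[[1,-0.1,0.2,-1.2,0,0,0],[1,0,0,-0.4,0,0,0],[1,0,0,-0.4,0,0,0],[1,0,0,-0.3,0,0,0],[1,0,0,-0.2,0,0,0],[1,0,0,0,0,0,0]])

```text
time_s: 4.28
eef_pos: [0.5444, 0.2547, 0.1332]
orientation: [[0.977, -0.215, -0.0], [-0.215, -0.977, 0.0], [-0.0, -0.0, -1.0]]
ft_force: [-2.5, -0.3, 4.5]
grip_width: 0.0003
```

Request:
carry_out(steps=[[1,0,0,-0.1,0,0,0],[1,0,0,-0.1,0,0,0],[1,0,0,0,0,0,0]])

```text
time_s: 4.65
eef_pos: [0.5445, 0.2548, 0.1332]
orientation: [[0.977, -0.215, -0.0], [-0.215, -0.977, 0.0], [-0.0, -0.0, -1.0]]
ft_force: [-6.7, -0.9, 12.4]
grip_width: 0.0006
```

Request:
carry_out(steps=[[1,0,0,1,0,0,0],[1,0,0,2.5,0,0,0],[1,0,0,2.5,0,0,0],[1,-3.2,-1.8,0,0,0,0],[1,-3.2,-1.8,0,0,0,0],[1,-3.2,-1.8,0,0,0,0],[1,-3.0,-1.6,0,0,0,0],[1,0,0,0,0,0,0],[1,0,0,0,0,0,0]])

```text
time_s: 5.78
eef_pos: [0.419, 0.1847, 0.191]
orientation: [[0.977, -0.215, 0.001], [-0.215, -0.977, 0.0], [0.001, -0.001, -1.0]]
ft_force: [0.1, 0.2, -0.2]
grip_width: 0.0006
```

```bash
python3 look.py side s2 225 120 150 120 5;python3 look.py top t2 160 180 130 130 4
```

```text
[0.4192 0.1848 0.191 ] [ 0.59 -0.14  0.03] 5.825 0.0005157967781883602
[0.4192 0.1849 0.1909] [-0.43 -0.76  0.23] 5.875 0.000632682621446928
```

View pics/s2.png

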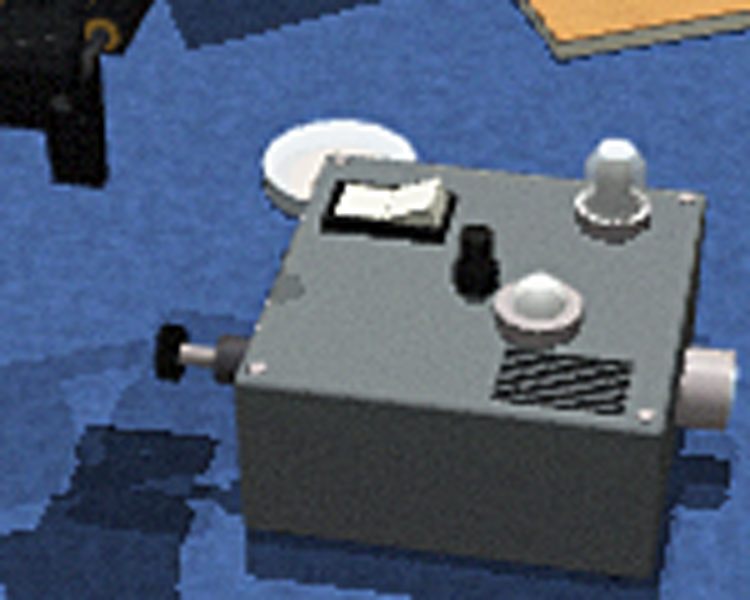

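View pics/t2.png

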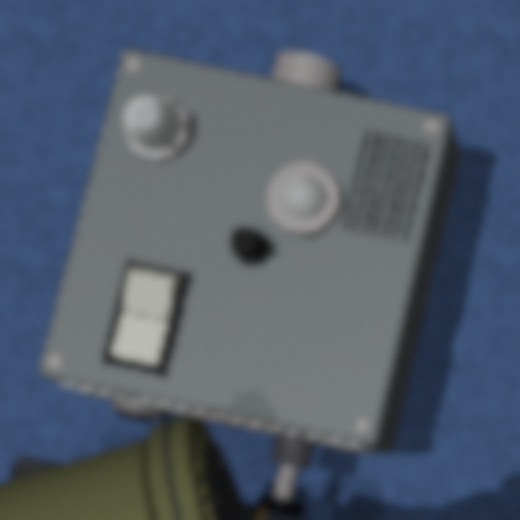

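The rocker is on: its near half at (360,200) is level, the far half at (430,195) is raised, and nothing else has moved. Next I'll lower the fingers in front of the knob and push along the box's +x.

Request:
carry_out(steps=[[1,0,0,-4,0,0,0],[1,0,0,-4,0,0,0],[1,0,0,-2.6,0,0,0],[1,0,0,0,0,0,0],[1,0,0,0,0,0,0]])

```text
time_s: 6.5
eef_pos: [0.4195, 0.185, 0.0858]
orientation: [[0.977, -0.215, 0.002], [-0.215, -0.977, 0.0], [0.001, -0.001, -1.0]]
ft_force: [-0.7, 0.4, 0.4]
grip_width: 0.0007
```

```bash
python3 look.py side s3 225 120 150 120 5
```

```text
[0.4198 0.1851 0.0863] [-0.51  0.27  0.39] 6.55 0.0005193251522819554
```

View pics/s3.png

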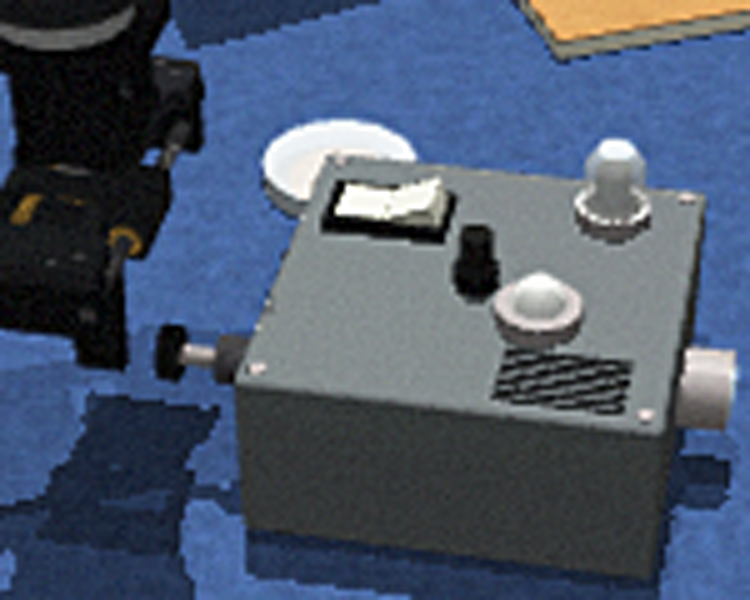

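Request:
carry_out(steps=[[1,1.0,-0.22,0,0,0,0],[1,0.5,-0.11,0,0,0,0],[1,0.4,-0.09,0,0,0,0],[1,0.4,-0.09,0,0,0,0],[1,0.4,-0.09,0,0,0,0],[1,0.4,-0.09,0,0,0,0],[1,0.4,-0.09,0,0,0,0],[1,0.2,-0.04,0,0,0,0],[1,0,0,0,0,0,0]])

```text
time_s: 7.68
eef_pos: [0.4557, 0.1764, 0.0846]
orientation: [[0.977, -0.215, 0.001], [-0.215, -0.977, 0.0], [0.001, -0.0, -1.0]]
ft_force: [-2.0, 2.3, 1.2]
grip_width: 0.0008
```

Request:
carry_out(steps=[[1,0.2,-0.04,0,0,0,0],[1,0.1,-0.02,0,0,0,0],[1,0,0,0,0,0,0]])

```text
time_s: 8.05
eef_pos: [0.4559, 0.1763, 0.0846]
orientation: [[0.977, -0.215, -0.007], [-0.215, -0.977, 0.001], [-0.007, 0.001, -1.0]]
ft_force: [-13.2, 3.7, 9.0]
grip_width: 0.0007
```

Request:
carry_out(steps=[[1,0.1,-0.02,0,0,0,0],[1,0,0,0,0,0,0]])

```text
time_s: 8.3
eef_pos: [0.456, 0.1763, 0.0846]
orientation: [[0.977, -0.215, -0.009], [-0.215, -0.977, 0.001], [-0.009, 0.001, -1.0]]
ft_force: [-14.8, 3.9, 13.6]
grip_width: 0.0
```

Request:
carry_out(steps=[[1,-1.0,0.22,0,0,0,0],[1,-2.0,0.44,0,0,0,0],[1,-1.0,0.22,1,0,0,0],[1,0,0,5,0,0,0],[1,0,0,5,0,0,0],[1,0,0,0,0,0,0]])

```text
time_s: 9.05
eef_pos: [0.4227, 0.1851, 0.2009]
orientation: [[0.977, -0.215, 0.012], [-0.215, -0.977, 0.003], [0.011, -0.005, -1.0]]
ft_force: [0.3, 0.3, -0.4]
grip_width: 0.0009
```

```bash
python3 look.py side s4 225 120 150 120 5
```

```text
[0.4211 0.1847 0.1979] [ 0.01 -0.54  0.47] 9.1 0.00019195674845384677
```

View pics/s4.png

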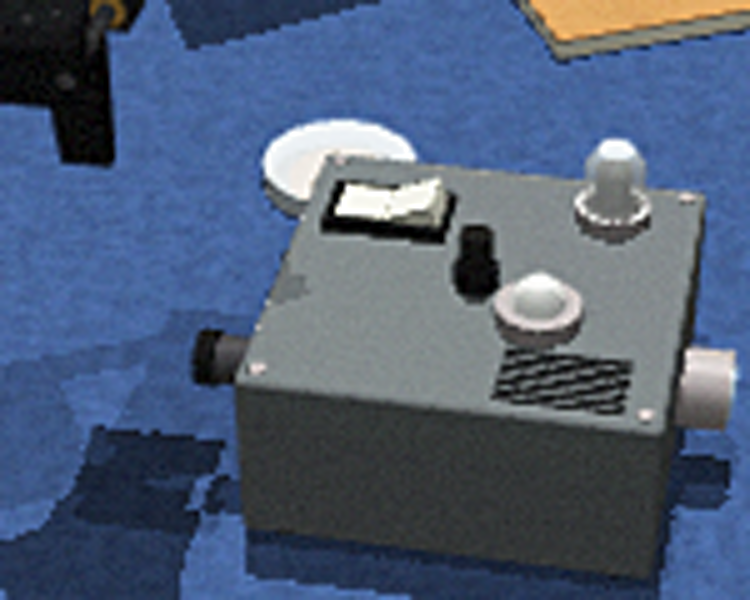

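The rod is home: the knob at (208,357) is tight against the collar, with no bare rod showing. Next is the round key.

Request:
carry_out(steps=[[1,1.9,-3.6,0,0,0,2.9],[1,1.9,-3.6,0,0,0,2.9],[1,1.9,-3.6,0,0,0,2.9],[1,1.9,-3.6,0,0,0,2.9],[1,1.9,-3.6,0,0,0,2.9],[1,1.9,-3.6,0,0,0,2.9],[1,1.9,-3.6,0,0,0,2.9],[1,1.9,-3.6,0,0,0,2.9],[1,1.9,-3.5,0,0,0,2.9],[1,0,0,0,0,0,0]])

```text
time_s: 10.35
eef_pos: [0.5902, -0.1407, 0.1926]
orientation: [[0.972, 0.234, -0.003], [0.234, -0.972, 0.0], [-0.003, -0.001, -1.0]]
ft_force: [0.2, 0.6, 0.4]
grip_width: 0.0005
```

Request:
carry_out(steps=[[1,0,0,0,0,0,0],[1,0,0,0,0,0,0]])

```text
time_s: 10.6
eef_pos: [0.5897, -0.1376, 0.194]
orientation: [[0.971, 0.238, -0.001], [0.238, -0.971, 0.0], [-0.001, -0.001, -1.0]]
ft_force: [-0.2, 0.2, 0.0]
grip_width: 0.0002
```

Request:
carry_out(steps=[[1,0.1,0,-4,0,0,0],[1,0,0,-4,0,0,0],[1,0,0,-2,0,0,0],[1,0,0,0,0,0,0],[1,0,0,0,0,0,0]])

```text
time_s: 11.22
eef_pos: [0.5925, -0.1388, 0.0965]
orientation: [[0.971, 0.237, 0.003], [0.237, -0.971, -0.001], [0.003, 0.002, -1.0]]
ft_force: [0.6, 0.0, 1.1]
grip_width: 0.0006
```

```bash
python3 look.py side s5 255 230 150 130 5; python3 -c "
import pickle;from h import *
d=pickle.load(open('s5.pkl','rb'))
for X in ([.5905,-.1375,.052],[.590,-.1375,.068]): print((proj(d,X)-[255,230])*5)"
```

```text
[ 0.5927 -0.1389  0.0969] [-0.01  0.29  0.06] 11.275 0.00032432677619290357
[326.13864996 318.61712646]
[325.55170028 291.82526766]
```

View pics/s5.png

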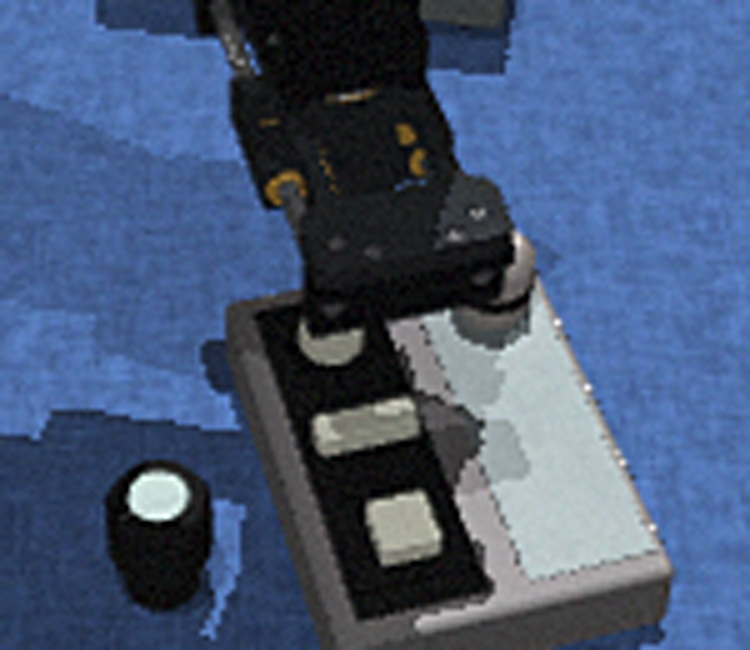

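The fingertips are at (333,320), over the round key at (332,335), and the gripper body is well above the objective. I'll press now.

Request:
carry_out(steps=[[1,-0.2,0.1,-1.2,0,0,0],[1,0,0,-0.4,0,0,0],[1,0,0,-0.3,0,0,0],[1,0,0,-0.3,0,0,0],[1,0,0,-0.3,0,0,0],[1,0,0,0,0,0,0],[1,0,0,0,0,0,0]])

```text
time_s: 12.15
eef_pos: [0.5893, -0.1376, 0.0712]
orientation: [[0.972, 0.237, -0.001], [0.237, -0.972, 0.0], [-0.001, -0.0, -1.0]]
ft_force: [-5.5, 1.7, 8.9]
grip_width: 0.0003
```

Request:
carry_out(steps=[[1,0,0,-0.1,0,0,0],[1,0,0,-0.1,0,0,0],[1,0,0,0,0,0,0]])

```text
time_s: 12.52
eef_pos: [0.5894, -0.1376, 0.071]
orientation: [[0.971, 0.237, -0.001], [0.237, -0.971, 0.0], [-0.001, -0.001, -1.0]]
ft_force: [-10.6, 2.5, 19.0]
grip_width: 0.0001
```

At the stop: the tip is at z 0.046 and the force climbs to 19 N without further travel. I'll release and back off.

Request:
carry_out(steps=[[1,0,0,0.8,0,0,0],[1,0,0,2,0,0,0],[1,0,0,4,0,0,0],[1,0,0,5,0,0,0],[1,-3,0,2,0,0,0],[1,-5,0,0,0,0,0],[1,-5,0,0,0,0,0],[1,-4,0,0,0,0,0],[1,0,0,0,0,0,0],[1,0,0,0,0,0,0]])

```text
time_s: 13.78
eef_pos: [0.4202, -0.1379, 0.2066]
orientation: [[0.972, 0.237, 0.002], [0.237, -0.972, -0.001], [0.002, 0.001, -1.0]]
ft_force: [-0.3, 0.5, 0.3]
grip_width: 0.0004
```

```bash
python3 look.py side s6 225 120 190 260 2; python3 look.py top t6 160 180 270 130 3
python3 - <<'E'
import cv2,numpy as np
a=cv2.imread("pics/s6.png");b=cv2.imread("pics/t6.png")
print(a.shape,b.shape)
E
```

```text
[ 0.4204 -0.1379  0.2064] [ 0.43  0.49 -0.53] 13.825 0.00031956444678357654
[ 0.4204 -0.1378  0.2062] [ 0.7  -0.78  0.1 ] 13.875 0.00032309670421992796
(520, 380, 3) (390, 810, 3)
```

View pics/s6.png

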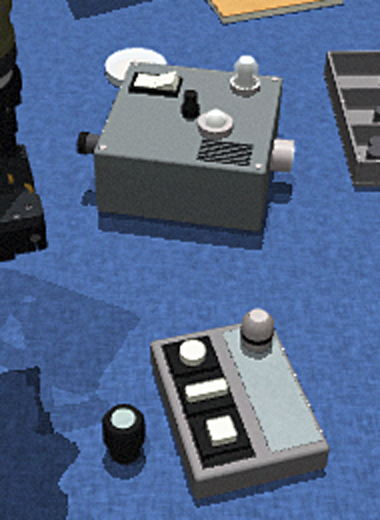

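View pics/t6.png

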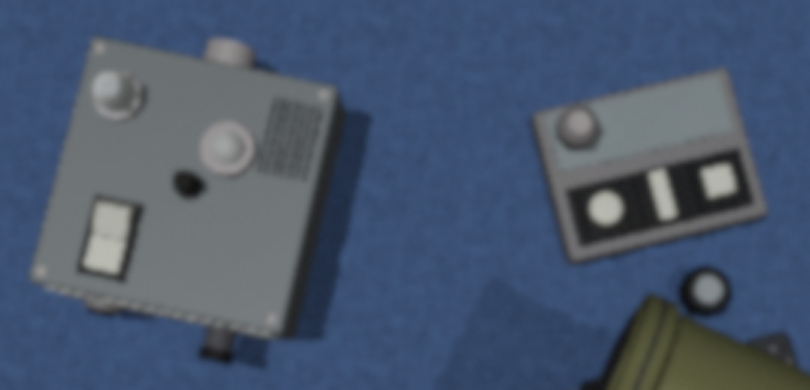

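The rocker at (155,82) is on, the knob at (88,143) is home, and the round key at (193,352) is back up. The loose items look unmoved.

Run:
```python
from cell import *
print(job_done())
```

```text
the job is handed in; nothing more can be done
None
```

All three steps were carried out in the order asked, with closed fingertips only, and the job was handed in at about 13.9 s of the 51 s allowed.

- **Rocker:** I pressed the near half down to its stop, with the tip at z ≈ 108 mm. The force rose to 12 N without further travel, and the picture shows the near half level and the far half raised.
- **Rod:** I pushed it until the force rose to about 15 N along the rod without further travel. The face was about 131 mm ahead of the box's centre against the expected 130 mm. The picture shows the knob against the collar.
- **Round key:** I pressed it to its stop, with the tip at z ≈ 46 mm and a force of 19 N, then released it. The picture shows it up again.

By eye, the last pictures show the other two keys up and the lens case, dome cap, plug, objective, eyepiece and dish where they stood. The slide box and cleaner were outside those last pictures. The arm's path passed near their side of the table only at the start, with the fingertips about 210 mm up. The arm ended clear of everything, and none of the checks failed or disagreed.

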